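Set a mould core square in its jig and hold it

ROBOT

A 6-joint arm with a two-finger parallel gripper is mounted at the origin on a cart in front of the work surface, level with it; the furniture and walls round the work are solid. World frame = base frame: x ahead of the robot, y to its left, z up, the work surface at z = 0. Lengths are in m, angles in rad, forces in N, time in s.
With the tool pointing down it reaches from about 0.35 to 0.775 m from the base axis. Payload 5.5 kg.
Tool frame: the origin (TCP) lies between the finger pads; the fingertips stand 11 mm ahead of it and the grasp point (between the pads) lies 8 mm behind it (tips_ahead is the distance from the TCP to the fingertips, in m); z points along the fingers, y is the line along which they close (so a half turn about z gives the same grasp; the last joint's range is limited). The gripper opens to 85 mm and grips with 20 to 120 N. Pads are 22 mm wide; open, the fingers measure 114 mm over their backs; the gripper's body (76 mm by 85 mm) begins 54 mm behind the grasp point. The pads swing forward as they close: fully open they stand 13 mm farther back than shut.
Start: joints at [-0.14, 0.313, 0.046, 1.304, 0, 1.431], TCP at [0.575, -0, 0.242] pointing down, gripper open.
Joint ranges: [-2.76, 2.76], [-0.86, 1.69], [-1.03, 1.26], [-2.2, 2.34], [-1.47, 1.5], [-3.14, 3.14]. Speed limits (rad/s): [2.57, 2.57, 3.14, 3.14, 3.14, 3.14].

INTERFACE

Orientations are given as a unit quaternion [w, x, y, z].
In Python, from workcell import * gives the robot as it stands. The module is installed in compiled form; this text tells all that it offers.
- The arm moves only by the tool jog_arm, never from a script. Its argument "moves" is a list of rows, each an object with "fingers": the closure, from 0 (fully open) to 1 (shut); "slide": the shift along the tool's x, y, z in mm, a list of three; "angular": the turn, a rotation vector about the tool's x, y, z in degrees, a list of three. A call has 1 to 10 rows; each row is the pose to reach, as a shift and turn from the pose commanded when the call began, along the tool's axes at that moment; what a row does not reach only later rows make up. A row lasts 1/12 s, in which the tool goes at most 41.7 mm and 7.16 degrees, less where a joint would pass 70% of its speed; a pose out of reach is approached as far as the arm can. A call with a gripper value outside its range is refused whole. The fingers move at their own pace and stop on an object; "squeeze" is the grip in N (left out, the last holds). Time passes only in rows, so rows that repeat a pose let the fingers close. It gives the time, the measured TCP pose, the force, the opening and the grip force at its end, in the units of the state.
- get_state(): the state, without advancing time (a new reading comes with each control period).
- read_camera(name): name is "scene" or "side" or "wrist"; returns a dict with "color" (400x640x3 uint8, red, green, blue), "fovy" (degrees; the focal length in pixels is half the picture's height over the tangent of half this angle, whatever the lens; pixels are square), "cx", "cy" (the principal point, pixels), "D" ([k1, k2, p1, p2, k3] as OpenCV has them; the pictures are not rectified), "world_from_camera" (4x4, takes a point from camera to world coordinates); the wrist camera has in their place "tool_from_camera" (4x4, takes a point from camera to tool coordinates, whose origin is the TCP and whose axes are the flange's). Camera axes: x right, y down, z forward; pixel columns grow to the right and rows downward; lengths in m; the calibration is good to about 2 mm. A picture is of the moment at which its call begins: read the wrist's pose just before it. There is no depth.
- hand_in(): hands the job in; it is judged then, once.
Trained networks look in a picture, given as the dict that the camera call returned (one of the last four; its "shot" number tells which), for a name from the list of things; names that differ only in an ending like _2 or _b are one class to them, and where a whole thing is asked for, a point or a joint stands for the part that bears it (a point fixed in the world has none). Each returns a list of dicts, best first, with "p" (0 to 1); they miss things now and then, are a little off and sometimes report something else, mostly with a low value. They report only what shows in the picture. A call takes as long as a camera call. They do not tell look-alikes from the thing itself.
- look_for(target, picture): "point" ([column, row] in pixels, amid what is visible of it).
- tip_of(target, picture): "point" ([column, row] in pixels: a listed point, or the origin of a listed thing).
The state is a dict: "clock": time; "joint_pos": joint angles; "qvel": joint speeds; "tau": joint torques, N m; "tcp_pos": TCP position; "orientation": TCP orientation; "wrist_force": force on the tool from outside, world axes, zero at the start; "ft_torque": the same for the moment, N m; "finger_gap": finger opening in m; "grip_force": force on a finger pad.
Only numpy, scipy, OpenCV 4.12 (cv2) and the standard library are available. Lean on these libraries where they do the work, as an engineer would, in place of code of your own. Each camera call takes 0.05 s, during which the arm holds its last target. There are 200 camera calls.

TASK

Build up the casting mould in the blue jig: lower the aluminium base plate over the jig's two brass pins until it rests flush on the jig (either way round). Then stand the orange core block upright on the plate, press it squared up into the corner so that it touches both steel fences at once, and finish while still holding it and pressing it firmly against both; do not let go. Leave the bottle, jars and jug behind the jig standing where they are.

Things in the scene. Friction and masses are not known exactly. Their poses are not given: they have to be found in the camera images.
- jig: Blue jig fixed to the bench: base x -75 to 85, y -105 to 95, z 0 to 12 mm in its frame. Origin on the bench, where the plate's centre belongs; x points away from the robot, y left, z up (turned by up to 0.3 rad). Two brass pins, 10 mm diameter, at jig (-40,-60) and (40,60) mm, rise 20 mm above the base; their top 6 mm taper to 5 mm.
- far_fence: Steel bar on the jig, 12 mm thick, spanning jig y -97 to 13 mm; its top is 38 mm above the bench (18 mm above the seated plate). Its working face looks to jig -x and lies at jig x = 65 mm. Origin: centre of its underside, jig (71,-42,12) mm; axes as the jig's.
- right_fence: Steel bar on the jig, 12 mm thick, spanning jig x -20 to 65 mm, as high as the far fence. Its working face looks to jig +y and lies at jig y = -85 mm; the working faces meet in the far right corner, jig (65,-85) mm. Origin: centre of its underside, jig (22.5,-91,12) mm; axes as the jig's.
- plate_rib (a point): Point in the black lifting rib of the loose plate, over its centre, 26 mm above its underside; x, y along the plate's sides, z up. The rib is 50 mm along x, 14 mm thick along y, and tops out 44 mm above the plate's underside; grip across its thickness. Seated: on the jig's z axis, 38 mm above the bench, x along jig x (either sense).
- plate: Aluminium mould base plate, 0.3 to 0.5 kg, 120 (x) x 160 (y) x 8 mm; two through holes, 13 mm diameter, at (-40,-60) and (40,60) mm from its centre, so it fits the pins either way round (turned by pi). Seated, its edges stay 5 mm clear of the fences. Origin: centre of its underside.
- core_mid (a point): Centre of the loose orange mould core block, 44 x 44 x 60 mm (x, y, z), upright, 0.1 to 0.2 kg, 30 mm above its underside; axes along its sides; any side may face the fences. Waxed: slides easily on plate and fences. On the seated plate its underside is 20 mm and its centre 50 mm above the bench; home in the corner its centre is at jig (43,-63) mm.
- core: The same orange block; origin at the centre of its underside.
- red_bottle: Bystander: white bottle with a red cap, 68 mm diameter, 200 mm tall, origin at the centre of its foot. Left of it stands a fixed crock of tall utensils (about x 0.57 to 0.70, y 0.17 to 0.38 m, over 0.3 m high): keep the arm clear of it.
- blue_jar: Bystander: white jar with a blue lid, 72 mm diameter, 85 mm tall, origin at the centre of its foot.
- white_jar: Bystander: white jar with a white lid, 71 mm diameter, 70 mm tall, origin at the centre of its foot.
- jug: Bystander: clear measuring jug with handle, 120 x 169 x 135 mm, origin at the centre of its foot.
Mind the look-alikes: they are no part of the job. There is more than one size of the core; the job needs the smaller.

How it is judged:
By the outcome, as a careful person would: the job done as asked, in the order asked, and still so for the second after the job is handed in, while the arm keeps its last pose, push and grip.
It also fails if it takes over 72 s, if anything falls off the work surface, if the arm or the gripper's body presses on something with over 40 N, if the wrist force passes 120 N, or if a joint passes its speed limit or range.

## Working session

There is one attempt and no reset: what is moved stays moved. The work goes in short steps, Python scripts to look and compute and a tool call to move; the robot and the scene stay as the last step left them, time stands still between calls to the robot, and variables do not carry over. Pictures are saved under pics/ and viewed, at most 14 in all, crops included, and the job is handed in when it is done.

Besides the shell and the picture viewer there is one more tool, called after "Call:" as a command line: name --argument value ..., lists and objects as JSON in quotes. jog_arm: Moves the arm, as the interface text tells. Its arguments: {"type":"object","properties":{"moves":{"type":"array","items":{"type":"object","properties":{"fingers":{"type":"number"},"slide":{"type":"array","items":{"type":"number"}},"angular":{"type":"array","items":{"type":"number"}}}}},"squeeze":{"type":"number"}},"required":["moves"]}

```bash
mkdir -p pics
cat > h.py <<'E'
from workcell import *
import numpy as np, cv2
from scipy.spatial.transform import Rotation as R
def T_tool():
    s=get_state(); q=s["orientation"]; T=np.eye(4)
    T[:3,:3]=R.from_quat([q[1],q[2],q[3],q[0]]).as_matrix(); T[:3,3]=s["tcp_pos"]; return T
def shot(name,save=None):
    T=T_tool(); p=read_camera(name)
    p["W"]=np.array(p["world_from_camera"]) if name!="wrist" else T@np.array(p["tool_from_camera"])
    f=200/np.tan(np.radians(p["fovy"])/2); p["K"]=np.array([[f,0,p["cx"]],[0,f,p["cy"]],[0,0,1.]])
    if save: cv2.imwrite("pics/"+save,p["color"][:,:,::-1])
    return p
def ray(p,uv):
    n=cv2.undistortPoints(np.array([[uv]],float),p["K"],np.array(p["D"],float))[0,0]
    d=p["W"][:3,:3]@np.array([n[0],n[1],1]); return p["W"][:3,3],d/np.linalg.norm(d)
def onz(p,uv,z):
    o,d=ray(p,uv); return o+d*(z-o[2])/d[2]
def tri(obs):
    A=np.zeros((3,3));b=np.zeros(3);L=[]
    for p,uv in obs:
        o,d=ray(p,uv);M=np.eye(3)-np.outer(d,d);A+=M;b+=M@o;L.append((o,M))
    x=np.linalg.solve(A,b); return x,[float(np.linalg.norm(M@(x-o))) for o,M in L]
def proj(p,X):
    V=np.linalg.inv(p["W"]); r=cv2.Rodrigues(V[:3,:3])[0]
    return cv2.projectPoints(np.array(X,float).reshape(-1,3),r,V[:3,3],p["K"],np.array(p["D"],float))[0].reshape(-1,2)
E
python3 - <<'E'
from h import *
ps={n:shot(n) for n in("scene","side","wrist")}
for n,p in ps.items():
    print(n,p["W"][:3,3].round(3),p["fovy"])
    for t in("jig","far_fence","right_fence","plate_rib","plate","core_mid","core","jug","red_bottle"):
        print(t,[(np.round(d["point"]).tolist(),round(d["p"],2)) for d in tip_of(t,p)[:4]])
im=np.vstack([cv2.resize(ps["scene"]["color"],(480,300)),cv2.resize(ps["side"]["color"],(480,300))])
cv2.imwrite("pics/scene.png",ps["scene"]["color"][:,:,::-1]);cv2.imwrite("pics/side.png",ps["side"]["color"][:,:,::-1]);cv2.imwrite("pics/wrist.png",ps["wrist"]["color"][:,:,::-1])
s=get_state();print(s)
E
```

```text
scene [-0.117 -0.816  0.675] 50.318657762284694
jig [([302.0, 232.0], 0.69)]
far_fence [([329.0, 221.0], 0.56)]
right_fence [([332.0, 235.0], 0.55), ([369.0, 297.0], 0.17)]
plate_rib [([236.0, 195.0], 0.82)]
plate [([236.0, 205.0], 0.68)]
core_mid [([365.0, 288.0], 0.69), ([357.0, 251.0], 0.68)]
core [([366.0, 297.0], 0.97), ([357.0, 263.0], 0.96)]
jug []
red_bottle [([312.0, 191.0], 0.76)]
side [0.365 0.572 0.635] 56.5673263289994
jig [([343.0, 225.0], 0.87)]
far_fence [([316.0, 213.0], 0.48)]
right_fence [([337.0, 194.0], 0.86)]
plate_rib [([340.0, 320.0], 0.66)]
plate [([341.0, 325.0], 0.66), ([318.0, 212.0], 0.56)]
core_mid [([354.0, 166.0], 0.73)]
core [([353.0, 177.0], 0.65), ([389.0, 160.0], 0.59), ([338.0, 321.0], 0.22)]
jug [([316.0, 146.0], 0.92)]
red_bottle [([250.0, 262.0], 0.65)]
wrist [0.575 0.085 0.372] 66.26013854211243
jig [([253.0, 201.0], 0.88)]
far_fence [([316.0, 222.0], 0.56)]
right_fence [([286.0, 259.0], 0.71)]
plate_rib []
plate []
core_mid [([269.0, 342.0], 0.58)]
core [([272.0, 326.0], 0.61)]
jug [([396.0, 172.0], 0.24), ([317.0, 222.0], 0.17)]
red_bottle [([401.0, 68.0], 0.96)]
{'clock': 1.5, 'joint_pos': array([-1.39639389e-01,  3.13230880e-01,  4.60877971e-02,  1.30361074e+00,
       -4.86475258e-06,  1.43120646e+00]), 'qvel': array([-0.00098965, -0.00058114,  0.00071211, -0.00113931, -0.0004101 ,
        0.00018698]), 'tau': array([-1.36231312e-03, -4.80465102e+01,  2.98805594e+01,  5.74808164e-04,
       -2.64123155e-04,  1.60023239e-05]), 'tcp_pos': array([ 5.75029359e-01, -3.78246005e-05,  2.42300598e-01]), 'orientation': array([1.84350378e-05, 7.07124291e-01, 7.07089271e-01, 1.08464440e-05]), 'wrist_force': array([ 0.03292794, -1.10910837, -0.18685826]), 'ft_torque': array([0.00087584, 0.02339304, 0.00795182]), 'grip_force': 0.0, 'finger_gap': 0.08540236363565154}
```

View pics/scene.png

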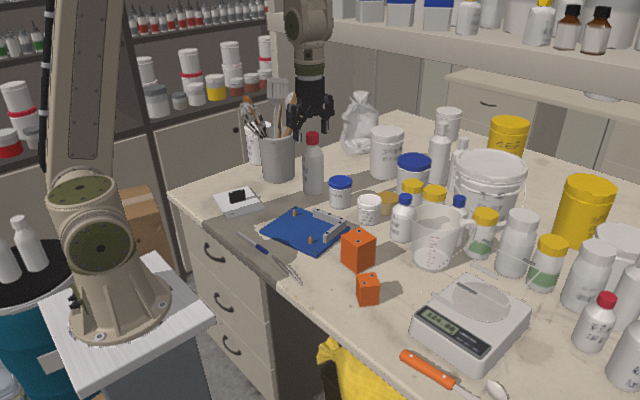

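View pics/side.png

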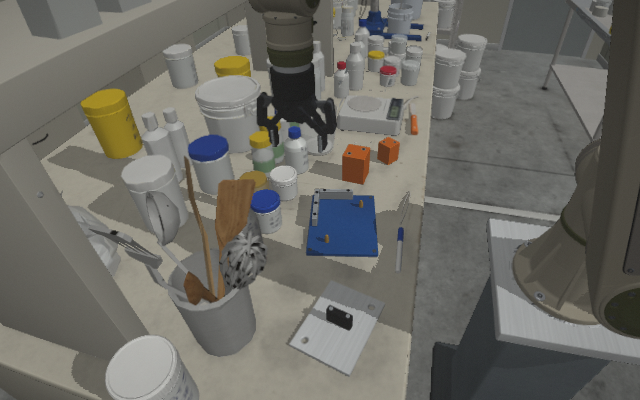

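The scene view shows the plate and rib at (236,197), the jig at (302,232), the big core at (358,250) and the small core at (367,289). In the side view they are the plate at (340,322), big core (356,163) and small core (389,151).

Run:
```python
from h import *
a=shot("scene");b=shot("side")
def go(n,u,v):
    x,e=tri([(a,u),(b,v)]);print(n,x.round(4),np.round(e,4))
go("rib",(236,195),(340,320));go("jig",(302,232),(343,225));go("ffence",(329,221),(316,213))
go("plate",(236,205),(341,325)); go("small",(367,289),(389,151))
go("big",(358,250),(356,163))
for n,p in(("scene",a),("side",b)):
    c=p["color"].astype(int); m=((c[...,0]>150)&(c[...,1]<110)&(c[...,2]<80)).astype(np.uint8)
    k,_,st,ce=cv2.connectedComponentsWithStats(m)
    print(n,[(st[i].tolist(),ce[i].round().tolist()) for i in range(1,k) if st[i][4]>60])
    for t in("red_bottle","blue_jar","white_jar","jug"):
        print(t,[onz(p,d["point"],0).round(3).tolist()for d in tip_of(t,p)[:1]])
# crop composite
w=cv2.imread("pics/wrist.png")
s1=cv2.imread("pics/scene.png")[170:320,200:400]; s2=cv2.imread("pics/side.png")[130:380,280:430]
can=np.zeros((600,800,3),np.uint8)
can[:300,:400]=cv2.resize(s1,(400,300),interpolation=2); can[:500,420:720]=cv2.resize(s2,(300,500),interpolation=2)
can[310:560,:400]=cv2.resize(w,(400,250))
cv2.imwrite("pics/comp.png",can)
```

```text
rib [0.4438 0.2175 0.0251] [0.0001 0.0001]
jig [ 0.4935 -0.0464 -0.0018] [0.0036 0.0036]
ffence [ 0.5708 -0.0678  0.0066] [0.0018 0.0018]
plate [ 0.4399  0.2116 -0.005 ] [0.0037 0.0037]
small [ 0.4262 -0.3493  0.0266] [0.0005 0.0005]
big [ 0.5039 -0.2483  0.0402] [0.0013 0.0013]
scene [([341, 227, 39, 76, 1069], [356.0, 257.0]), ([600, 291, 17, 17, 172], [608.0, 298.0]), ([402, 350, 42, 26, 127], [423.0, 362.0]), ([400, 355, 55, 35, 202], [430.0, 374.0])]
red_bottle [[0.669, 0.111, 0.0]]
blue_jar [[0.665, -0.014, 0.0]]
white_jar [[0.671, -0.133, 0.0]]
jug [[0.644, -0.383, 0.0]]
side [([380, 137, 20, 11, 104], [389.0, 142.0]), ([343, 144, 27, 16, 258], [356.0, 151.0])]
red_bottle [[0.669, 0.112, 0.0]]
blue_jar [[0.671, -0.014, 0.0]]
white_jar [[0.668, -0.131, 0.0]]
jug [[0.658, -0.365, 0.0]]
```

View pics/comp.png

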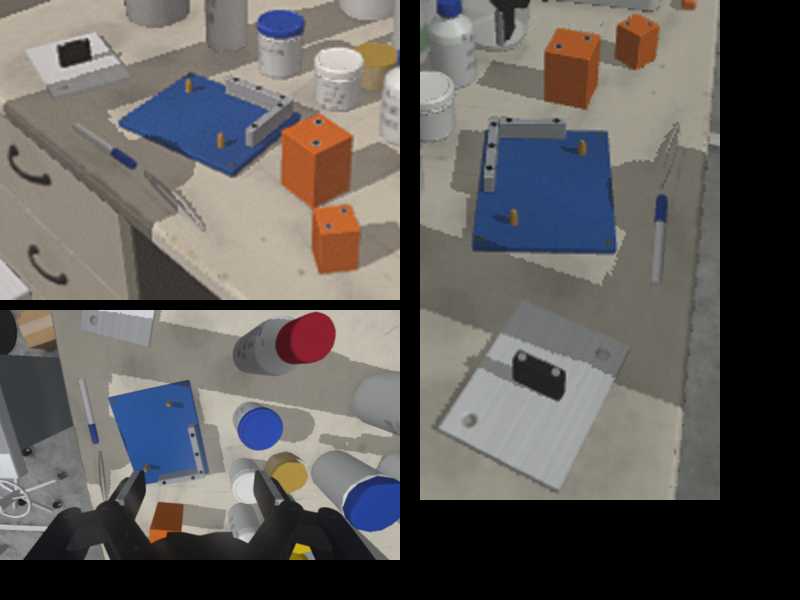

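The composite confirms the layout: two plate holes near side-view (371,307) and (305,340), with the jig turned slightly left. The small core stands apart from the big one.

Run:
```python
from h import *
b=shot("side");a=shot("scene");w=shot("wrist")
A=onz(b,(371.5,307),.008);B=onz(b,(305,340.5),.008);d=B-A
print(A,B,(A+B)/2,np.linalg.norm(d),"yaw",np.degrees(np.arctan2(d[1],d[0]))-56.31)
# pins in side (top z .032): comp(581,143),(513,212)
P=onz(b,(360.5,201),.032);Q=onz(b,(326.5,235),.032);d=Q-P;print("pins",P,Q,(P+Q)/2,np.linalg.norm(d),np.degrees(np.arctan2(d[1],d[0]))-56.31)
P=onz(a,(200+220/2,170+135/2),.032);Q=onz(a,(200+188/2,170+80/2),.032);d=Q-P;print("pins",P,Q,(P+Q)/2,np.linalg.norm(d),np.degrees(np.arctan2(d[1],d[0]))-56.31)
print(np.array(w["tool_from_camera"]).round(3), onz(w,(320,200),0))
```

```text
[0.39307333 0.16608313 0.008     ] [0.49792856 0.26278251 0.008     ] [0.44550095 0.21443282 0.008     ] 0.14263726819633832 yaw -13.627195659245004
pins [ 0.46601993 -0.10657866  0.032     ] [0.51884526 0.02299331 0.032     ] [ 0.49243259 -0.04179267  0.032     ] 0.1399264464002009 11.509721262595278
pins [ 0.4579858  -0.11908511  0.032     ] [0.51296981 0.01536572 0.032     ] [ 0.48547781 -0.0518597   0.032     ] 0.14525930804733003 11.447769205395574
[[-0.001 -0.946 -0.325  0.085]
 [ 1.    -0.001 -0.     0.   ]
 [-0.    -0.325  0.946 -0.131]
 [ 0.     0.     0.     1.   ]] [ 0.57681794 -0.04814308  0.        ]
```

Call:
jog_arm --moves '[{"fingers": 0, "slide": [35, -22, 10], "angular": [0, 0, -7]}, {"fingers": 0, "slide": [70, -44, 22], "angular": [0, 0, -14]}, {"fingers": 0, "slide": [105, -66, 34], "angular": [0, 0, -21]}, {"fingers": 0, "slide": [140, -88, 46], "angular": [0, 0, -28]}, {"fingers": 0, "slide": [175, -110, 60], "angular": [0, 0, -35]}, {"fingers": 0, "slide": [210, -128, 75], "angular": [0, 0, -42]}, {"fingers": 0, "slide": [217, -131, 82], "angular": [0, 0, -49]}, {"fingers": 0, "slide": [217, -131, 82], "angular": [0, 0, -56]}, {"fingers": 0, "slide": [217, -131, 82], "angular": [0, 0, -63]}, {"fingers": 0, "slide": [217, -131, 82], "angular": [0, 0, -70]}]'

```text
clock: 2.98
tcp_pos: [0.4435, 0.2176, 0.1602]
orientation: [-0.0, 0.17, 0.985, -0.0]
wrist_force: [0.2, -0.2, 0.6]
finger_gap: 0.0853
grip_force: 0.0
```

Call:
jog_arm --moves '[{"fingers": 0, "slide": [0, 0, 0], "angular": [0, 0, -6.4]}, {"fingers": 0, "slide": [0, 0, 0], "angular": [0, 0, -6.4]}, {"fingers": 0, "slide": [0, 0, 0], "angular": [0, 0, -6.4]}]'

```text
clock: 3.23
tcp_pos: [0.4441, 0.217, 0.1604]
orientation: [0.0, 0.12, 0.993, 0.0]
wrist_force: [-1.8, 0.4, -0.5]
finger_gap: 0.0851
grip_force: 0.0
```

Run:
```python
from h import *
s=get_state();print(s["clock"],s["tcp_pos"],s["joint_pos"]);print(T_tool()[:3,:3].round(3))
w=shot("wrist","w1.png")
for t in("plate_rib","plate"): print(t,[(np.round(d["point"]).tolist(),round(d["p"],2)) for d in tip_of(t,w)[:2]])
```

```text
3.2333 [0.44407905 0.21702138 0.16039538] [ 2.92013528e-01  2.00089811e-01 -3.09587520e-01  1.06084017e+00
 -2.74100911e-05  5.32475564e-01]
[[-0.971  0.238  0.   ]
 [ 0.238  0.971  0.   ]
 [-0.     0.    -1.   ]]
plate_rib [([314.0, 194.0], 0.66)]
plate [([316.0, 181.0], 0.66)]
```

View pics/w1.png

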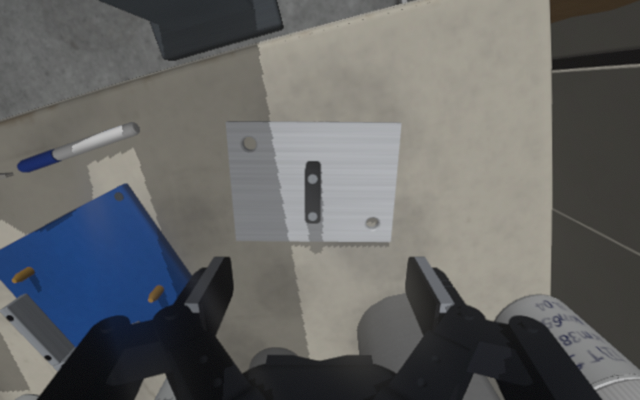

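The wrist view shows the plate squared with the picture, rib centred at (313,191), and holes at (249,144) and (373,223).

Run:
```python
from h import *
w=shot("wrist");T=T_tool()
def tl(u,z): return (np.linalg.inv(T)@np.r_[onz(w,u,z),1])[:3].round(4)
for n,u,z in(("hA",(249,144),.008),("hB",(373,223),.008),("ribTop",(313,190.5),.044),("rib1",(313,179),.044),("rib2",(312.5,217),.044)): print(n,tl(u,z),onz(w,u,z).round(4))
for n,u in(("c1",(226,122)),("c2",(401.5,123.5)),("c3",(391.5,241)),("c4",(235,241))): print(n,tl(u,.008))
```

```text
hA [ 0.0376 -0.0634  0.1523] [0.3926 0.1643 0.008 ]
hB [-0.0422  0.0558  0.1523] [0.4983 0.2611 0.008 ]
ribTop [ 0.0039 -0.0037  0.1163] [0.4394 0.2142 0.044 ]
rib1 [ 0.014  -0.0037  0.1163] [0.4296 0.2167 0.044 ]
rib2 [-0.0204 -0.0044  0.1163] [0.4629 0.2079 0.044 ]
c1 [ 0.0576 -0.0829  0.1523]
c2 [0.0561 0.0762 0.1523]
c3 [-0.0625  0.0761  0.1523]
c4 [-0.0623 -0.0854  0.1523]
```

Call:
jog_arm --moves '[{"fingers": 0.4, "slide": [-2, -4, 35], "angular": [0, 0, 0]}, {"fingers": 0.4, "slide": [-2, -4, 70], "angular": [0, 0, 0]}, {"fingers": 0.4, "slide": [-2, -4, 100], "angular": [0, 0, 0]}, {"fingers": 0.4, "slide": [-2, -4, 120], "angular": [0, 0, 0]}, {"fingers": 0.4, "slide": [-2, -4, 132], "angular": [0, 0, 0]}, {"fingers": 0.4, "slide": [-2, -4, 134], "angular": [0, 0, 0]}, {"fingers": 0.4, "slide": [-2, -4, 134], "angular": [0, 0, 0]}]'

```text
clock: 4.02
tcp_pos: [0.4444, 0.2124, 0.0256]
orientation: [-0.001, 0.119, 0.993, -0.0]
wrist_force: [-0.3, -0.7, 1.1]
finger_gap: 0.051
grip_force: 0.0
```

Call:
jog_arm --moves '[{"fingers": 0.7, "slide": [0, 0, 0]}, {"fingers": 0.9, "slide": [0, 0, 0]}, {"fingers": 1, "slide": [0, 0, 0]}, {"fingers": 1, "slide": [0, 0, 0]}, {"fingers": 1, "slide": [0, 0, 0]}, {"fingers": 1, "slide": [0, 0, 0]}, {"fingers": 1, "slide": [0, 0, 0]}, {"fingers": 1, "slide": [0, 0, 0]}]' --squeeze 80

```text
schema error: expected keys fingers, slide, angular
```

Call:
jog_arm --moves '[{"fingers": 0.7, "slide": [0, 0, 0], "angular": [0, 0, 0]}, {"fingers": 0.9, "slide": [0, 0, 0], "angular": [0, 0, 0]}, {"fingers": 1, "slide": [0, 0, 0], "angular": [0, 0, 0]}, {"fingers": 1, "slide": [0, 0, 0], "angular": [0, 0, 0]}, {"fingers": 1, "slide": [0, 0, 0], "angular": [0, 0, 0]}, {"fingers": 1, "slide": [0, 0, 0], "angular": [0, 0, 0]}, {"fingers": 1, "slide": [0, 0, 0], "angular": [0, 0, 0]}]' --squeeze 80

```text
clock: 4.6
tcp_pos: [0.4461, 0.2129, 0.0277]
orientation: [0.001, 0.118, 0.993, 0.0]
wrist_force: [-1.3, -0.4, 7.2]
finger_gap: 0.0127
grip_force: 79.0
```

Call:
jog_arm --moves '[{"fingers": 1, "slide": [0, 0, -5], "angular": [0, 0, 0]}, {"fingers": 1, "slide": [0, 0, -20], "angular": [0, 0, 0]}, {"fingers": 1, "slide": [0, 0, -45], "angular": [0, 0, 0]}, {"fingers": 1, "slide": [0, 0, -75], "angular": [0, 0, 0]}, {"fingers": 1, "slide": [0, 0, -100], "angular": [0, 0, 0]}, {"fingers": 1, "slide": [0, 0, -105], "angular": [0, 0, 0]}, {"fingers": 1, "slide": [0, 0, -105], "angular": [0, 0, 0]}]'

```text
clock: 5.18
tcp_pos: [0.4463, 0.213, 0.133]
orientation: [0.002, 0.118, 0.993, 0.001]
wrist_force: [0.9, 0.0, -3.8]
finger_gap: 0.0127
grip_force: 78.5
```

Run:
```python
from h import *
s=get_state();print(s["clock"],s["tcp_pos"],s["wrist_force"],s["ft_torque"],s["grip_force"],s["finger_gap"])
w=shot("wrist","w2.png")
print(T_tool()[:3,:3].round(3))
```

```text
5.1833 [0.44627563 0.21303196 0.13296651] [ 8.90591506e-01  3.85400921e-04 -3.83688182e+00] [-0.02535888 -0.00077202  0.05057758] 78.47282409667969 0.012729325853028788
[[-0.972  0.235  0.001]
 [ 0.235  0.972  0.   ]
 [-0.001  0.    -1.   ]]
```

View pics/w2.png

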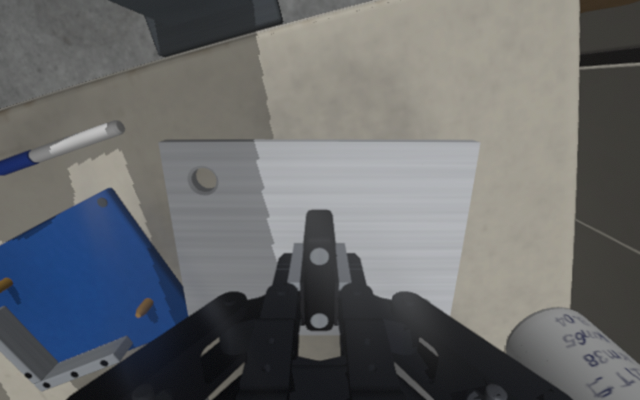

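The plate is gripped, about level, with its left hole at (204,180); the pins show at the left, near (145,307) and (3,285). I'll turn to the jig's yaw and measure pins and hole in one view.

Call:
jog_arm --moves '[{"fingers": 1, "slide": [0, -2, -15], "angular": [0, 0, -6]}, {"fingers": 1, "slide": [0, -5, -35], "angular": [0, 0, -12]}, {"fingers": 1, "slide": [0, -8, -55], "angular": [0, 0, -18]}, {"fingers": 1, "slide": [0, -10, -68], "angular": [0, 0, -23]}, {"fingers": 1, "slide": [0, -10, -70], "angular": [0, 0, -25]}, {"fingers": 1, "slide": [0, -10, -70], "angular": [0, 0, -25]}, {"fingers": 1, "slide": [0, -10, -70], "angular": [0, 0, -25]}]'

```text
clock: 5.82
tcp_pos: [0.4416, 0.2026, 0.1993]
orientation: [-0.002, -0.099, 0.995, -0.0]
wrist_force: [-0.7, -0.4, -4.5]
finger_gap: 0.0129
grip_force: 78.5
```

Run:
```python
from h import *
s=get_state();print(s["clock"],s["tcp_pos"],s["wrist_force"])
w=shot("wrist","w3.png")
print(T_tool()[:3,:3].round(3))
im=w["color"][:,:,::-1]
cv2.imwrite("pics/w3c.png",cv2.resize(im[80:380,0:340],(680,600),interpolation=cv2.INTER_CUBIC))
```

```text
5.8167 [0.44160929 0.20259944 0.19929941] [-0.65563622 -0.41147954 -4.51586259]
[[-0.98  -0.197 -0.004]
 [-0.196  0.981 -0.001]
 [ 0.004 -0.    -1.   ]]
```

View pics/w3c.png

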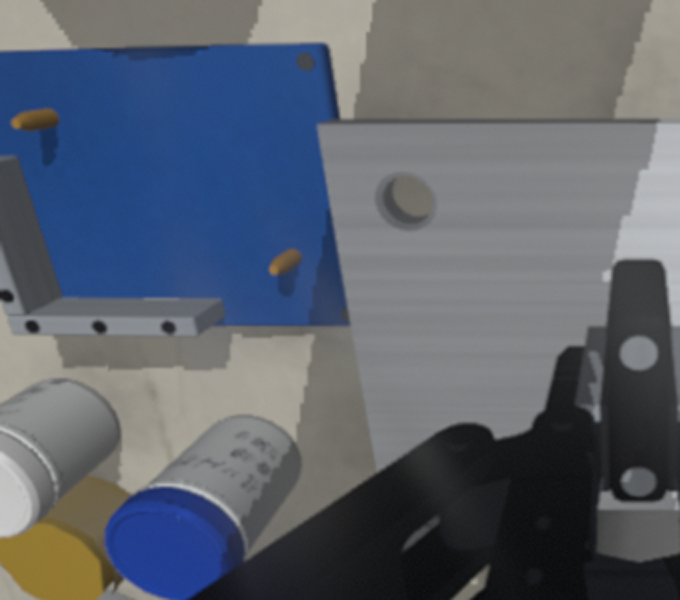

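The crop shows both pins (tips at full-picture (8,140) and (137,214)), the held plate's left hole at (203,180), and both fences.

Run:
```python
from h import *
w=shot("wrist");T=T_tool();Ti=np.linalg.inv(T); a=shot("scene");b=shot("side")
f=lambda x,y:(x/2,80+y/2)
def tl(u,z):
    X=onz(w,u,z);return (Ti@np.r_[X,1])[:3]
zt=T[2,3]-.0197
D={"p1t":(f(17,121),.0315),"p1b":(f(57,118),.012),"p2t":(f(275,267),.0315),"p2b":(f(296,257),.012),"hole":(f(406.5,200.5),zt),"pc":(f(318,123.5),zt),"pe":(f(675,120),zt),
"je1":(f(5,53),.012),"je2":(f(322,45),.012),"ff1":(f(62,300),.038),"ff2":(f(222,299),.038),"rf1":(f(14,157),.038),"rf2":(f(60,300),.038),"rb1":(f(340,125),.012)}
r={}
for n,(u,z) in D.items(): r[n]=onz(w,u,z); print(n,r[n].round(4),(tl(u,z)*1000).round(1))
for p,q in(("p1t","p2t"),("p1b","p2b")):
    d=r[q]-r[p];print("jig",((r[p]+r[q])/2).round(4),np.linalg.norm(d[:2]).round(4),(np.degrees(np.arctan2(d[1],d[0]))-56.31).round(2))
for p,q in(("je1","je2"),("ff1","ff2"),("rf1","rf2"),("pc","pe")):
    d=r[q]-r[p];print(p,np.degrees(np.arctan2(d[1],d[0])).round(2))
print("tool yaw",np.degrees(np.arctan2(-T[0,1],T[1,1])))
# other views of the pin tops: orange-brown blobs
for n,p in(("scene",a),("side",b)):
    hsv=cv2.cvtColor(p["color"],cv2.COLOR_RGB2HSV); e=proj(p,[[r["p1t"][0],r["p1t"][1],.022],[r["p2t"][0],r["p2t"][1],.022]])
    m=((hsv[...,0]<25)&(hsv[...,1]>110)).astype(np.uint8)
    for c in e:
        x,y=c.astype(int);s=m[y-12:y+12,x-12:x+12];ys,xs=np.nonzero(s)
        if len(ys): print(n,c.round(1),"blob",xs.mean()+x-12,ys.min()+y-12,ys.max()+y-12,len(ys))
```

```text
p1t [ 0.4628 -0.1117  0.0315] [  40.4 -312.3  168.1]
p1b [ 0.4637 -0.1082  0.012 ] [  38.9 -309.1  187.6]
p2t [0.5165 0.0218 0.0315] [ -38.5 -192.   167.8]
p2b [0.5182 0.0228 0.012 ] [ -40.3 -191.3  187.3]
hole [0.4135 0.1376 0.1797] [ 40.2 -58.2  19.8]
pc [0.398  0.1143 0.1797] [ 60.1 -78.   19.9]
pe [0.3801 0.2007 0.1797] [60.6 10.2 19.9]
je1 [ 0.434  -0.1338  0.012 ] [  73.  -328.3  187.7]
je2 [0.3997 0.0333 0.012 ] [  73.8 -157.7  187.7]
ff1 [ 0.5567 -0.0921  0.038 ] [ -55.5 -311.6  161.3]
ff2 [ 0.5376 -0.003   0.038 ] [ -54.3 -220.5  161.3]
rf1 [ 0.4797 -0.109   0.038 ] [  23.4 -313.   161.6]
rf2 [ 0.557  -0.0932  0.038 ] [ -55.5 -312.8  161.3]
rb1 [0.4385 0.0444 0.012 ] [  33.5 -154.6  187.6]
jig [ 0.4897 -0.0449  0.0315] 0.1439 11.77
jig [ 0.4909 -0.0427  0.012 ] 0.142 11.11
je1 101.6
ff1 102.11
rf1 11.53
pc 101.68
tool yaw 11.345065962403039
scene [309.7 238.7] blob 309.89473684210526 237 243 19
scene [293.7 211.6] blob 293.875 210 215 16
```

Call:
jog_arm --moves '[{"fingers": 1, "slide": [0, -25, 0], "angular": [0, 0, 0]}, {"fingers": 1, "slide": [0, -60, 10], "angular": [0, 0, 0]}, {"fingers": 1, "slide": [0, -95, 25], "angular": [0, 0, 0]}, {"fingers": 1, "slide": [0, -130, 40], "angular": [0, 0, 0]}, {"fingers": 1, "slide": [0, -165, 55], "angular": [0, 0, 0]}, {"fingers": 1, "slide": [0, -200, 70], "angular": [0, 0, 0]}, {"fingers": 1, "slide": [0, -230, 85], "angular": [0, 0, 0]}, {"fingers": 1, "slide": [0, -250, 100], "angular": [0, 0, 0]}, {"fingers": 1, "slide": [0, -253, 115], "angular": [0, 0, 0]}, {"fingers": 1, "slide": [0, -253, 123], "angular": [0, 0, 0]}]'

```text
clock: 6.85
tcp_pos: [0.4919, -0.0465, 0.0762]
orientation: [-0.001, -0.098, 0.995, 0.0]
wrist_force: [-1.0, 0.8, -3.1]
finger_gap: 0.0127
grip_force: 79.0
```

Call:
jog_arm --moves '[{"fingers": 1, "slide": [0, 0, 0], "angular": [0, 0, 0]}, {"fingers": 1, "slide": [0, 0, 0], "angular": [0, 0, 0]}]'

```text
clock: 7.02
tcp_pos: [0.4919, -0.0444, 0.0778]
orientation: [-0.001, -0.1, 0.995, 0.0]
wrist_force: [0.4, -0.5, -2.5]
finger_gap: 0.0128
grip_force: 78.9
```

Run:
```python
from h import *
s=get_state();print(s["clock"],s["tcp_pos"],s["wrist_force"],s["ft_torque"],T_tool()[:3,:3].round(4))
w=shot("wrist");a=shot("scene");b=shot("side")
cv=np.zeros((600,800,3),np.uint8)
cv[:300,:640]=cv2.resize(w["color"][100:250,140:460],(640,300),interpolation=2)
cv[300:,:400]=cv2.resize(a["color"][185:285,235:368],(400,300),interpolation=2)
cv[300:,400:]=cv2.resize(b["color"][170:270,280:413],(400,300),interpolation=2)
cv2.imwrite("pics/c4.png",cv[:,:,::-1])
```

```text
7.0167 [ 0.49188784 -0.04437481  0.07784538] [ 0.41142099 -0.4761117  -2.53475925] [0.02848591 0.01001567 0.02835478] [[-9.802e-01 -1.981e-01 -1.900e-03]
 [-1.981e-01  9.802e-01  8.000e-04]
 [ 1.700e-03  1.100e-03 -1.000e+00]]
```

View pics/c4.png

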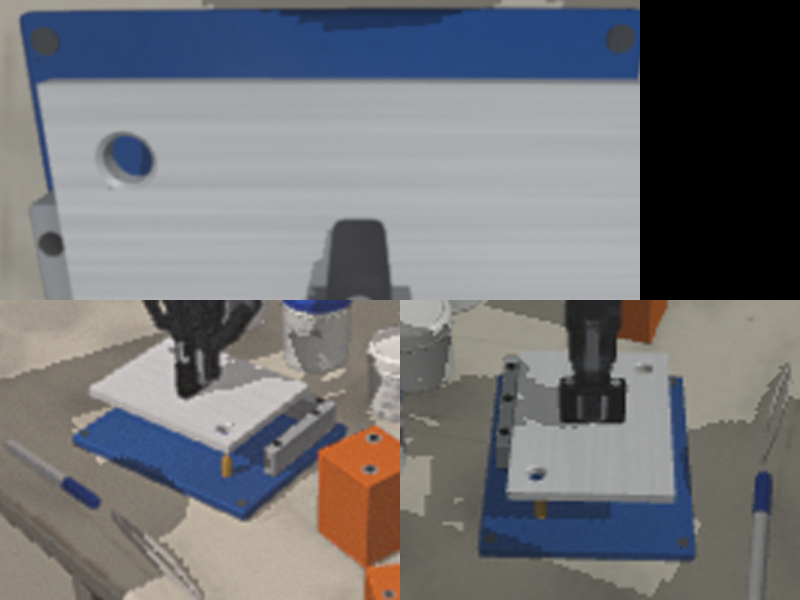

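The views show the plate above the jig, with each pin just below its hole: scene crop pin (227,460) under hole (225,428), side crop pin (541,508) under hole (537,474). I'll check it numerically with the jig corner.

Run:
```python
from h import *
w=shot("wrist");a=shot("scene");b=shot("side");T=T_tool();Ti=np.linalg.inv(T)
zt=T[2,3]-.0197
f=lambda x,y:(140+x/2,100+y/2)
for n,u,z in(("jigcorner",f(22,13),.012),("jig edge",f(638,9),.012),("platecorner",f(40,82),zt),("plate edge",f(636,78.5),zt),("hole",f(125.5,157.5),zt)):
    print(n,((Ti@np.r_[onz(w,u,z),1])[:3]*1000).round(1))
ga=lambda x,y:(235+x/3.0075,185+(y-300)/3); gb=lambda x,y:(280+(x-400)/3.0075,170+(y-300)/3)
for n,p,h,q in(("scene",a,ga(225.5,428.5),ga(227,455.5)),("side",b,gb(537,474.5),gb(541.5,517))):
    H=onz(p,h,zt);P=onz(p,q,.032 if n=="scene" else .012)
    print(n,H.round(4),P.round(4),"pin-hole in tool",(T[:3,:3].T@(P-H)*1000).round(1))
```

```text
jigcorner [  74.7 -104.3   67.1]
jig edge [75.6 88.9 67. ]
platecorner [ 60.2 -77.2  19.7]
plate edge [60.9 69.7 19.6]
hole [ 40.8 -58.2  19.7]
scene [ 0.4613 -0.1164  0.0595] [ 0.4608 -0.1177  0.032 ] pin-hole in tool [ 0.8 -1.2 27.5]
side [0.5189 0.0288 0.0595] [0.5171 0.0264 0.012 ] pin-hole in tool [ 2.3 -2.  47.5]
```

Call:
jog_arm --moves '[{"fingers": 1, "slide": [0.5, -1.5, 5], "angular": [0, 0, 0]}, {"fingers": 1, "slide": [0.5, -1.5, 12], "angular": [0, 0, 0]}, {"fingers": 1, "slide": [0.5, -1.5, 18], "angular": [0, 0, 0]}, {"fingers": 1, "slide": [0.5, -1.5, 21], "angular": [0, 0, 0]}, {"fingers": 1, "slide": [0.5, -1.5, 24], "angular": [0, 0, 0]}, {"fingers": 1, "slide": [0.5, -1.5, 26], "angular": [0, 0, 0]}, {"fingers": 1, "slide": [0.5, -1.5, 26], "angular": [0, 0, 0]}]'

```text
clock: 7.9
tcp_pos: [0.4921, -0.0466, 0.0517]
orientation: [-0.0, -0.099, 0.995, 0.0]
wrist_force: [0.8, -0.1, -5.2]
finger_gap: 0.0127
grip_force: 79.1
```

Call:
jog_arm --moves '[{"fingers": 1, "slide": [0, 0, 3], "angular": [0, 0, 0]}, {"fingers": 1, "slide": [0, 0, 6], "angular": [0, 0, 0]}, {"fingers": 1, "slide": [0, 0, 9], "angular": [0, 0, 0]}, {"fingers": 1, "slide": [0, 0, 11], "angular": [0, 0, 0]}, {"fingers": 1, "slide": [0, 0, 12], "angular": [0, 0, 0]}, {"fingers": 1, "slide": [0, 0, 12], "angular": [0, 0, 0]}]'

```text
clock: 8.4
tcp_pos: [0.4924, -0.0466, 0.0401]
orientation: [-0.0, -0.099, 0.995, 0.0]
wrist_force: [0.3, 0.2, -4.7]
finger_gap: 0.0127
grip_force: 79.0
```

Call:
jog_arm --moves '[{"fingers": 1, "slide": [0, 0, 1], "angular": [0, 0, 0]}, {"fingers": 1, "slide": [0, 0, 2], "angular": [0, 0, 0]}, {"fingers": 1, "slide": [0, 0, 2], "angular": [0, 0, 0]}]'

```text
clock: 8.65
tcp_pos: [0.4927, -0.0468, 0.0397]
orientation: [0.0, -0.099, 0.995, -0.0]
wrist_force: [-4.5, -0.5, 7.7]
finger_gap: 0.0129
grip_force: 80.7
```

Call:
jog_arm --moves '[{"fingers": 0.5, "slide": [0, 0, 0], "angular": [0, 0, 0]}, {"fingers": 0.3, "slide": [0, 0, 0], "angular": [0, 0, 0]}, {"fingers": 0.3, "slide": [0, 0, 0], "angular": [0, 0, 0]}, {"fingers": 0.3, "slide": [0, 0, -10], "angular": [0, 0, 0]}, {"fingers": 0.3, "slide": [0, 0, -35], "angular": [0, 0, 0]}, {"fingers": 0.3, "slide": [0, 0, -75], "angular": [0, 0, 0]}, {"fingers": 0.2, "slide": [0, 0, -110], "angular": [0, 0, 0]}, {"fingers": 0.2, "slide": [10, -25, -140], "angular": [0, 0, 0]}, {"fingers": 0, "slide": [25, -60, -150], "angular": [0, 0, 0]}, {"fingers": 0, "slide": [40, -95, -150], "angular": [0, 0, 0]}]'

```text
clock: 9.48
tcp_pos: [0.4742, -0.1491, 0.1932]
orientation: [0.004, -0.101, 0.995, -0.002]
wrist_force: [1.2, 0.6, -0.5]
finger_gap: 0.0851
grip_force: 0.0
```

Call:
jog_arm --moves '[{"fingers": 0, "slide": [15, -35, 0], "angular": [0, 0, 0]}, {"fingers": 0, "slide": [30, -70, 0], "angular": [0, 0, 0]}, {"fingers": 0, "slide": [45, -105, 0], "angular": [0, 0, 0]}, {"fingers": 0, "slide": [60, -140, 0], "angular": [0, 0, 0]}, {"fingers": 0, "slide": [75, -170, 0], "angular": [0, 0, 0]}, {"fingers": 0, "slide": [85, -186, 0], "angular": [0, 0, 0]}, {"fingers": 0, "slide": [85, -188, 0], "angular": [0, 0, 0]}, {"fingers": 0, "slide": [85, -188, 0], "angular": [0, 0, 0]}]'

```text
clock: 10.15
tcp_pos: [0.4256, -0.3499, 0.1886]
orientation: [0.0, -0.098, 0.995, 0.0]
wrist_force: [0.7, 0.5, -0.1]
finger_gap: 0.0855
grip_force: 0.0
```

Run:
```python
from h import *
s=get_state();print(s["clock"],s["tcp_pos"],s["wrist_force"])
w=shot("wrist","w5.png");a=shot("scene");b=shot("side")
print(T_tool()[:3,:3].round(3))
for t in ("core_mid","core"): print(t,[(np.round(d["point"],1).tolist(),round(d["p"],2)) for d in tip_of(t,w)[:3]])
cv=np.zeros((600,800,3),np.uint8)
cv[:400,:640]=w["color"]
cv[400:,:320]=cv2.resize(a["color"][190:270,240:368],(320,200),interpolation=2)
cv[400:,320:640]=cv2.resize(b["color"][180:260,290:418],(320,200),interpolation=2)
cv2.imwrite("pics/c5.png",cv[:,:,::-1])
```

```text
10.15 [ 0.42555091 -0.34986129  0.18864977] [ 0.66053522  0.53331729 -0.09519278]
[[-0.98  -0.199  0.   ]
 [-0.199  0.98   0.001]
 [-0.     0.    -1.   ]]
core_mid [([314.8, 181.5], 0.65)]
core [([315.4, 173.3], 0.96), ([390.1, 251.3], 0.91)]
```

View pics/c5.png

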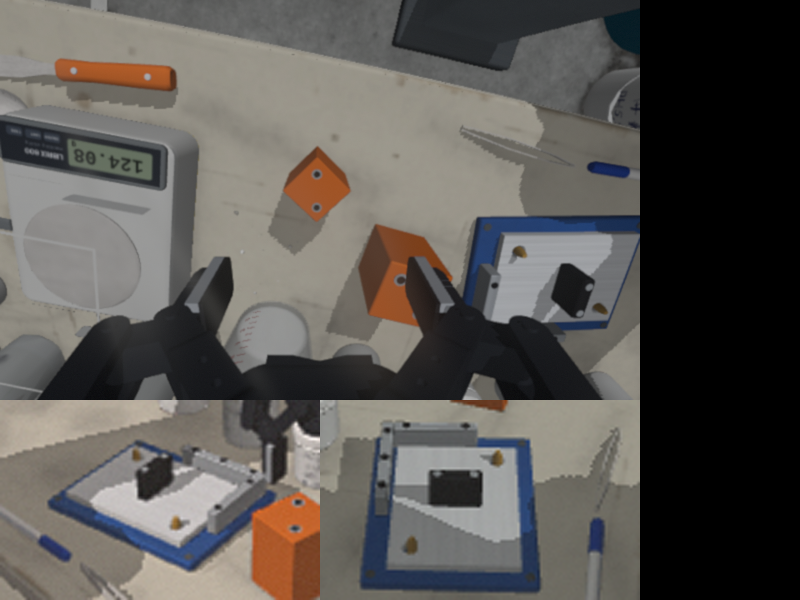

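The plate sits flush: both pins stand up through it in the side and scene crops. The small core's top face in the wrist view has corners near (284,188), (317,160), (350,184) and (317,221), so it is turned about 45° to the tool. I'll find the exact corners numerically.

Run:
```python
from h import *
w=shot("wrist");T=T_tool();Ti=np.linalg.inv(T)
c=w["color"].astype(int)
s=c[130:235,270:365]; m=((s[...,0]>130)&(s[...,0]-s[...,2]>90)).astype(np.uint8)
# top face brighter than near faces: show red channel levels on a column/row
print([tuple(c[r,300]) for r in range(155,215,6)]);print([tuple(c[r,335]) for r in range(150,215,6)])
print(np.unique((s[...,0][m>0]//10)*10,return_counts=True))
v=s[...,0][m>0].astype(np.float32); t,_=cv2.threshold(v.astype(np.uint8),0,255,cv2.THRESH_OTSU);print(t)
top=((s[...,0]>t)&(m>0)).astype(np.uint8);top=cv2.morphologyEx(top,cv2.MORPH_CLOSE,np.ones((7,7)))
k,l,st,_=cv2.connectedComponentsWithStats(top);i=1+st[1:,4].argmax();top=(l==i).astype(np.uint8)
ct=max(cv2.findContours(top,0,2)[0],key=cv2.contourArea)[:,0]+[270,130]
X=np.array([onz(w,u,.060) for u in ct]);Y=(Ti@np.c_[X,np.ones(len(X))].T)[:2].T*1000
print(st[i],cv2.minAreaRect(Y.astype(np.float32)),cv2.minAreaRect(ct.astype(np.float32)))
print("core_mid",(Ti@np.r_[onz(w,(314.8,181.5),.03),1])[:3])
```

```text
[(np.int64(143), np.int64(139), np.int64(129)), (np.int64(96), np.int64(59), np.int64(40)), (np.int64(99), np.int64(60), np.int64(39)), (np.int64(159), np.int64(86), np.int64(42)), (np.int64(159), np.int64(86), np.int64(45)), (np.int64(159), np.int64(86), np.int64(44)), (np.int64(159), np.int64(87), np.int64(45)), (np.int64(159), np.int64(87), np.int64(47)), (np.int64(158), np.int64(88), np.int64(48)), (np.int64(117), np.int64(103), np.int64(91))]
[(np.int64(152), np.int64(148), np.int64(136)), (np.int64(150), np.int64(146), np.int64(135)), (np.int64(146), np.int64(141), np.int64(130)), (np.int64(117), np.int64(63), np.int64(32)), (np.int64(118), np.int64(64), np.int64(33)), (np.int64(160), np.int64(83), np.int64(37)), (np.int64(160), np.int64(84), np.int64(37)), (np.int64(160), np.int64(83), np.int64(38)), (np.int64(160), np.int64(84), np.int64(39)), (np.int64(153), np.int64(148), np.int64(137)), (np.int64(153), np.int64(147), np.int64(137))]
(array([130, 140, 150, 160]), array([  25,   58, 1233,  678]))
151.0
[  12   27   65   62 1926] ((0.9670096635818481, -3.146282196044922), (41.52627944946289, 41.53177261352539), 45.58047866821289) ((314.2500305175781, 188.75), (46.66904067993164, 45.96194076538086), 45.0)
core_mid [-0.00096549 -0.00287496  0.15855813]
```

Call:
jog_arm --moves '[{"fingers": 0, "slide": [1, -4, 10], "angular": [0, 0, -7]}, {"fingers": 0, "slide": [1, -4, 20], "angular": [0, 0, -14]}, {"fingers": 0, "slide": [1, -4, 35], "angular": [0, 0, -21]}, {"fingers": 0, "slide": [1, -4, 50], "angular": [0, 0, -28]}, {"fingers": 0, "slide": [1, -4, 65], "angular": [0, 0, -35]}, {"fingers": 0, "slide": [1, -4, 80], "angular": [0, 0, -42]}, {"fingers": 0, "slide": [1, -4, 90], "angular": [0, 0, -44.4]}, {"fingers": 0, "slide": [1, -4, 90], "angular": [0, 0, -44.4]}, {"fingers": 0, "slide": [1, -4, 90], "angular": [0, 0, -44.4]}]'

```text
clock: 11.2
tcp_pos: [0.4258, -0.3519, 0.0981]
orientation: [-0.0, -0.468, 0.884, 0.001]
wrist_force: [0.3, -0.0, 0.2]
finger_gap: 0.0855
grip_force: 0.0
```

Run:
```python
from h import *
s=get_state();print(s["clock"],s["tcp_pos"])
w=shot("wrist","w6.png");T=T_tool();Ti=np.linalg.inv(T);print(T[:3,:3].round(3))
hsv=cv2.cvtColor(w["color"],cv2.COLOR_RGB2HSV);c=w["color"].astype(int)
m=((c[...,0]>140)&(c[...,0]-c[...,2]>80)).astype(np.uint8)
k,l,st,ce=cv2.connectedComponentsWithStats(m)
print([(st[i].tolist(),ce[i].round().tolist()) for i in range(1,k) if st[i][4]>300])
```

```text
11.2 [ 0.42575668 -0.35191513  0.09807994]
[[-0.563 -0.827  0.   ]
 [-0.827  0.563 -0.   ]
 [ 0.    -0.    -1.   ]]
[([282, 203, 73, 63, 3665], [319.0, 231.0])]
```

View pics/w6.png

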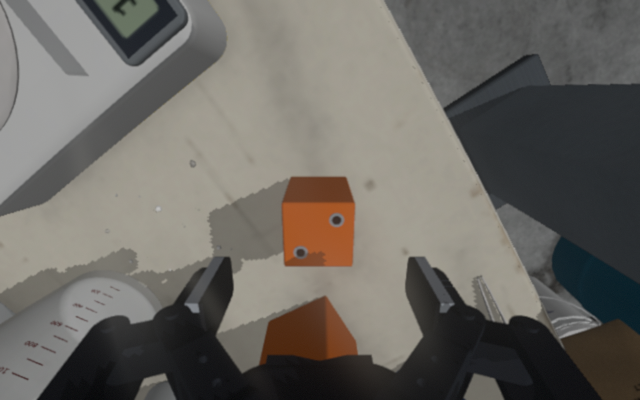

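The core is square to the gripper now, with its top face centred at (319,235) between the fingers. The big core's corner is at (327,297), behind the grip plane.

Run:
```python
from h import *
w=shot("wrist");T=T_tool();Ti=np.linalg.inv(T)
for u in((283,203),(355,204),(353,265),(284,266),(319,235),(327,297)):
    print(((Ti@np.r_[onz(w,u,.060),1])[:3]*1000).round(1),((Ti@np.r_[onz(w,u,.085),1])[:2]*1000).round(1))
```

```text
[ 19.8 -20.5  39.3] [ 29.  -17.4]
[19.2 22.  39.2] [28.5 18.9]
[-22.2  22.3  39.2] [-6.8 19.1]
[-22.9 -21.5  39.2] [ -7.4 -18.3]
[-1.   0.8 39.2] [11.3  0.7]
[-46.5   6.   39.2] [-27.5   5.2]
```

Call:
jog_arm --moves '[{"fingers": 0, "slide": [-1, 0, 15], "angular": [0, 0, 0]}, {"fingers": 0, "slide": [-1, 0, 30], "angular": [0, 0, 0]}, {"fingers": 0, "slide": [-1, 0, 45], "angular": [0, 0, 0]}, {"fingers": 0, "slide": [-1, 0, 55], "angular": [0, 0, 0]}, {"fingers": 0, "slide": [-1, 0, 59], "angular": [0, 0, 0]}, {"fingers": 0.2, "slide": [-1, 0, 59], "angular": [0, 0, 0]}, {"fingers": 0.4, "slide": [-1, 0, 59], "angular": [0, 0, 0]}, {"fingers": 0.6, "slide": [-1, 0, 59], "angular": [0, 0, 0]}, {"fingers": 0.8, "slide": [-1, 0, 59], "angular": [0, 0, 0]}, {"fingers": 1, "slide": [-1, 0, 59], "angular": [0, 0, 0]}]' --squeeze 80

```text
clock: 12.13
tcp_pos: [0.4271, -0.353, 0.0406]
orientation: [0.0, -0.468, 0.884, -0.001]
wrist_force: [-0.1, -0.5, 3.8]
finger_gap: 0.0432
grip_force: 82.1
```

Call:
jog_arm --moves '[{"fingers": 1, "slide": [0, 0, 0], "angular": [0, 0, 0]}, {"fingers": 1, "slide": [0, 0, 0], "angular": [0, 0, 0]}, {"fingers": 1, "slide": [0, 0, 0], "angular": [0, 0, 0]}]'

```text
clock: 12.38
tcp_pos: [0.4271, -0.3529, 0.0405]
orientation: [0.0, -0.468, 0.884, -0.001]
wrist_force: [-0.6, 0.2, 6.2]
finger_gap: 0.0431
grip_force: 82.1
```

Call:
jog_arm --moves '[{"fingers": 1, "slide": [0, 0, -10], "angular": [0, 0, 0]}, {"fingers": 1, "slide": [0, 0, -35], "angular": [0, 0, 0]}, {"fingers": 1, "slide": [0, 0, -65], "angular": [0, 0, 0]}, {"fingers": 1, "slide": [0, 0, -95], "angular": [0, 0, 0]}, {"fingers": 1, "slide": [0, 0, -120], "angular": [0, 0, 0]}, {"fingers": 1, "slide": [0, 0, -130], "angular": [0, 0, 0]}, {"fingers": 1, "slide": [0, 0, -130], "angular": [0, 0, 0]}]'

```text
clock: 12.97
tcp_pos: [0.4273, -0.3532, 0.1722]
orientation: [0.001, -0.468, 0.884, -0.002]
wrist_force: [-0.1, -0.4, -1.6]
finger_gap: 0.043
grip_force: 81.6
```

Call:
jog_arm --moves '[{"fingers": 1, "slide": [-20, 4, 0], "angular": [0, 0, 5]}, {"fingers": 1, "slide": [-52, 11, 0], "angular": [0, 0, 11]}, {"fingers": 1, "slide": [-86, 18, 0], "angular": [0, 0, 17]}, {"fingers": 1, "slide": [-120, 25, 0], "angular": [0, 0, 23]}, {"fingers": 1, "slide": [-154, 32, 0], "angular": [0, 0, 29]}, {"fingers": 1, "slide": [-188, 39, 0], "angular": [0, 0, 35]}, {"fingers": 1, "slide": [-222, 46, 0], "angular": [0, 0, 40]}, {"fingers": 1, "slide": [-254, 53, 0], "angular": [0, 0, 44.1]}, {"fingers": 1, "slide": [-273, 56, 0], "angular": [0, 0, 44.1]}, {"fingers": 1, "slide": [-277, 57, 0], "angular": [0, 0, 44.1]}]'

```text
clock: 13.8
tcp_pos: [0.5345, -0.0874, 0.167]
orientation: [-0.001, -0.104, 0.995, 0.001]
wrist_force: [-0.4, 0.4, -2.2]
finger_gap: 0.0428
grip_force: 81.6
```

Call:
jog_arm --moves '[{"fingers": 1, "slide": [0, 0, 0], "angular": [0, 0, 0]}, {"fingers": 1, "slide": [0, 0, 0], "angular": [0, 0, 0]}, {"fingers": 1, "slide": [0, 0, 0], "angular": [0, 0, 0]}]'

```text
clock: 14.05
tcp_pos: [0.534, -0.0918, 0.1684]
orientation: [-0.001, -0.101, 0.995, 0.0]
wrist_force: [-0.7, 0.2, -2.0]
finger_gap: 0.0428
grip_force: 81.6
```

Run:
```python
from h import *
s=get_state();print(s["clock"],s["tcp_pos"],s["finger_gap"])
w=shot("wrist","w7.png");T=T_tool();print(T[:3,:3].round(4))
```

```text
14.05 [ 0.53400685 -0.09178441  0.16840468] 0.04282712155594769
[[-9.795e-01 -2.012e-01 -1.100e-03]
 [-2.012e-01  9.795e-01  0.000e+00]
 [ 1.100e-03  3.000e-04 -1.000e+00]]
```

View pics/w7.png

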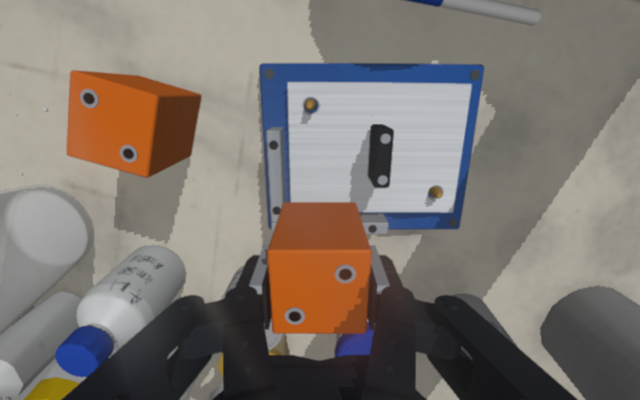

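The core is held square to the jig, with its top face at about (320,290), and the seated plate, rib and pins are in view. I'll lower it onto the plate about 10 mm clear of both fences.

Call:
jog_arm --moves '[{"fingers": 1, "slide": [0, 0, 20], "angular": [0, 0, 0]}, {"fingers": 1, "slide": [0, 0, 45], "angular": [0, 0, 0]}, {"fingers": 1, "slide": [0, 0, 70], "angular": [0, 0, 0]}, {"fingers": 1, "slide": [0, 0, 88], "angular": [0, 0, 0]}, {"fingers": 1, "slide": [0, 0, 98], "angular": [0, 0, 0]}, {"fingers": 1, "slide": [0, 0, 103], "angular": [0, 0, 0]}, {"fingers": 1, "slide": [0, 0, 103], "angular": [0, 0, 0]}, {"fingers": 1, "slide": [0, 0, 103], "angular": [0, 0, 0]}]'

```text
clock: 14.77
tcp_pos: [0.5353, -0.0916, 0.067]
orientation: [0.0, -0.102, 0.995, -0.0]
wrist_force: [0.1, 0.2, -1.6]
finger_gap: 0.0432
grip_force: 81.6
```

Call:
jog_arm --moves '[{"fingers": 1, "slide": [0, 0, 2], "angular": [0, 0, 0]}, {"fingers": 1, "slide": [0, 0, 4], "angular": [0, 0, 0]}, {"fingers": 1, "slide": [0, 0, 5], "angular": [0, 0, 0]}, {"fingers": 1, "slide": [0, 0, 5], "angular": [0, 0, 0]}]'

```text
clock: 15.1
tcp_pos: [0.535, -0.0909, 0.0616]
orientation: [0.0, -0.102, 0.995, -0.0]
wrist_force: [-0.6, -0.2, -1.3]
finger_gap: 0.0426
grip_force: 81.6
```

Call:
jog_arm --moves '[{"fingers": 1, "slide": [0, 0, 1], "angular": [0, 0, 0]}, {"fingers": 1, "slide": [0, 0, 2], "angular": [0, 0, 0]}, {"fingers": 1, "slide": [0, 0, 2], "angular": [0, 0, 0]}]'

```text
clock: 15.35
tcp_pos: [0.5356, -0.0911, 0.0605]
orientation: [0.001, -0.102, 0.995, -0.0]
wrist_force: [-1.0, 0.0, 5.6]
finger_gap: 0.0429
grip_force: 82.4
```

Call:
jog_arm --moves '[{"fingers": 1, "slide": [-3, 0, 0], "angular": [0, 0, 0]}, {"fingers": 1, "slide": [-6, 0, 0], "angular": [0, 0, 0]}, {"fingers": 1, "slide": [-8, 0, 0], "angular": [0, 0, 0]}, {"fingers": 1, "slide": [-10, 0, 0], "angular": [0, 0, 0]}, {"fingers": 1, "slide": [-10, 0, 0], "angular": [0, 0, 0]}]'

```text
clock: 15.77
tcp_pos: [0.5435, -0.0896, 0.0605]
orientation: [-0.001, -0.102, 0.995, -0.001]
wrist_force: [-6.5, -1.5, 11.5]
finger_gap: 0.043
grip_force: 83.2
```

Call:
jog_arm --moves '[{"fingers": 1, "slide": [0, -3, 0], "angular": [0, 0, 0]}, {"fingers": 1, "slide": [0, -6, 0], "angular": [0, 0, 0]}, {"fingers": 1, "slide": [0, -9, 0], "angular": [0, 0, 0]}, {"fingers": 1, "slide": [0, -11, 0], "angular": [0, 0, 0]}, {"fingers": 1, "slide": [0, -11, 0], "angular": [0, 0, 0]}]'

```text
clock: 16.18
tcp_pos: [0.5454, -0.0994, 0.0605]
orientation: [-0.001, -0.102, 0.995, 0.0]
wrist_force: [-8.0, 1.1, 12.2]
finger_gap: 0.0426
grip_force: 83.4
```

Run:
```python
from h import *
s=get_state();T=T_tool()
print(s["clock"],s["tcp_pos"],(T[:3,:3].T@s["wrist_force"]).round(1),(T[:3,:3].T@s["ft_torque"]).round(2))
w=shot("wrist");a=shot("scene");b=shot("side")
cv=np.zeros((600,800,3),np.uint8)
cv[:300,:640]=cv2.resize(w["color"][160:340,130:514],(640,300),interpolation=2)
cv[300:,:400]=cv2.resize(a["color"][195:270,280:380],(400,300),interpolation=2)
cv[300:,400:]=cv2.resize(b["color"][150:225,290:390],(400,300),interpolation=2)
cv2.imwrite("pics/c8.png",cv[:,:,::-1])
```

```text
16.1833 [ 0.54543416 -0.09937963  0.06054763] [  7.7   2.8 -12.1] [-0.65  1.46 -0.01]
```

View pics/c8.png

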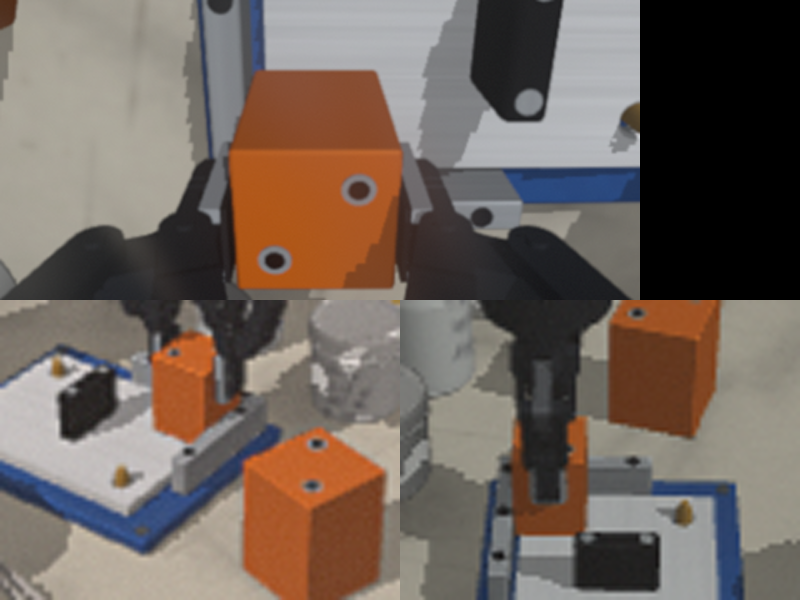

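The core stands upright in the corner, its left face by the right fence (wrist crop (240,75)) and its far side at the far fence. I'll press further on both.

Call:
jog_arm --moves '[{"fingers": 1, "slide": [0, -2, 0], "angular": [0, 0, 0]}, {"fingers": 1, "slide": [-1, -4, 0], "angular": [0, 0, 0]}, {"fingers": 1, "slide": [-2, -5, 0], "angular": [0, 0, 0]}, {"fingers": 1, "slide": [-2, -5, 0], "angular": [0, 0, 0]}, {"fingers": 1, "slide": [-2, -5, 0], "angular": [0, 0, 0]}]'

```text
clock: 16.75
tcp_pos: [0.5459, -0.101, 0.0605]
orientation: [-0.003, -0.102, 0.995, 0.003]
wrist_force: [-14.6, 9.8, 21.5]
finger_gap: 0.043
grip_force: 84.5
```

```bash
cat > st.py <<'E'
from h import *
s=get_state();T=T_tool()
print(s["clock"],s["tcp_pos"].round(4),(T[:3,:3].T@s["wrist_force"]).round(1),(T[:3,:3].T@s["ft_torque"]).round(2)); print(T[:3,:3].round(4), s["grip_force"])
E
python3 st.py
```

```text
16.75 [ 0.5459 -0.101   0.0605] [ 12.4  12.7 -21.3] [-2.47  2.28  0.34]
[[-0.979  -0.2035 -0.0062]
 [-0.2036  0.979   0.0054]
 [ 0.005   0.0065 -1.    ]] 84.48050022125244
```

Call:
jog_arm --moves '[{"fingers": 1, "slide": [-0.5, -0.5, -0.5], "angular": [0.3, -0.3, 0.3]}, {"fingers": 1, "slide": [-1, -1, -1], "angular": [0.6, -0.5, 0.6]}, {"fingers": 1, "slide": [-1, -1, -1], "angular": [0.6, -0.5, 0.6]}, {"fingers": 1, "slide": [-1, -1, -1], "angular": [0.6, -0.5, 0.6]}]'

```text
clock: 17.08
tcp_pos: [0.5456, -0.1008, 0.0605]
orientation: [0.001, -0.098, 0.995, -0.001]
wrist_force: [-13.8, 9.5, 17.6]
finger_gap: 0.0426
grip_force: 84.0
```

```bash
python3 st.py
```

```text
17.0833 [ 0.5456 -0.1008  0.0605] [ 11.6  12.  -17.6] [-2.96  2.54 -0.34]
[[-0.9807 -0.1953  0.0017]
 [-0.1953  0.9807 -0.0015]
 [-0.0014 -0.0018 -1.    ]] 84.01303052902222
```

Call:
jog_arm --moves '[{"fingers": 1, "slide": [-1, -1, 0], "angular": [0, 0, -0.3]}, {"fingers": 1, "slide": [-2, -2, 0], "angular": [0, 0, -0.3]}, {"fingers": 1, "slide": [-2.5, -2.5, 0], "angular": [0, 0, -0.3]}, {"fingers": 1, "slide": [-2.5, -2.5, 0], "angular": [0, 0, -0.3]}, {"fingers": 1, "slide": [-2.5, -2.5, 0], "angular": [0, 0, -0.3]}, {"fingers": 1, "slide": [-2.5, -2.5, 0], "angular": [0, 0, -0.3]}]'

```text
clock: 17.58
tcp_pos: [0.5459, -0.101, 0.0605]
orientation: [-0.001, -0.101, 0.995, 0.001]
wrist_force: [-21.7, 15.6, 25.9]
finger_gap: 0.043
grip_force: 85.2
```

```bash
python3 st.py
python3 - <<'E'
from h import *
w=shot("wrist");a=shot("scene");b=shot("side")
cv=np.zeros((600,800,3),np.uint8)
cv[:300,:640]=cv2.resize(w["color"][160:340,130:514],(640,300),interpolation=2)
cv[300:,:400]=cv2.resize(a["color"][150:300,230:430],(400,300),interpolation=2)
cv[300:,400:]=cv2.resize(b["color"][130:280,230:430],(400,300),interpolation=2)
cv2.imwrite("pics/c9.png",cv[:,:,::-1])
E
```

```text
17.5833 [ 0.5459 -0.101   0.0605] [ 18.2  19.7 -25.8] [-4.2   3.67 -0.04]
[[-0.9797 -0.2004 -0.003 ]
 [-0.2005  0.9797  0.0017]
 [ 0.0026  0.0023 -1.    ]] 85.17712354660034
```

View pics/c9.png

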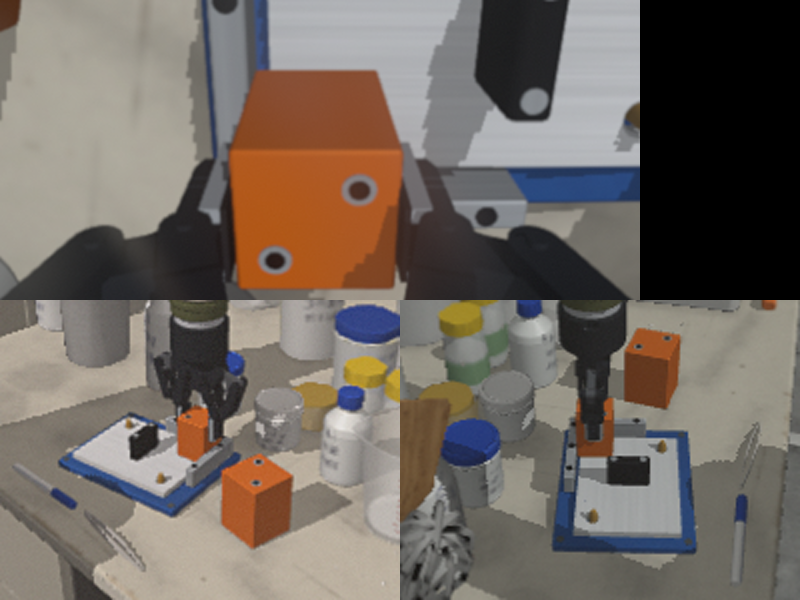

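The final view shows the plate seated, with the core upright in the corner. It presses about 18 N and 20 N on the two fences with almost no yaw moment, and the jars and bottle are undisturbed. Handing in.

```bash
python3 -c "
from workcell import *
print(hand_in())"
```

```text
the job is handed in; nothing more can be done
None
```

The job is handed in at about 18 s of the 72 s allowed: the plate sits flush over both pins, and the small core is held upright and square in the corner, pressed against both fences at about 18 N and 20 N; the hand-in gave no verdict.

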